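# Hold the tube reader's sprung focus rod at the mark

### The job

One of three sample tubes (short, medium or long) stands in the nest of the tube reader, under the scanner; the other two wait in the rack. Grip the upright post of the reader's spring-loaded pull rod and draw the rod out of its sleeve until its pointer stands at the mark for that tube: the lug nearest the sleeve for the short tube, the middle lug for the medium one, the farthest lug for the long one. Leave all else alone, and finish while still holding the rod steadily at that mark with the gripper, because the spring pulls it back if it is let go.

Things in the scene. Friction and masses are not known exactly. Their poses are not given: they have to be found in the camera images.
- reader: tube reader, screwed to the table: white base plate 400 x 100 x 8 mm with, in a row along its x axis, the tube nest, the sleeve housing (145 x 34 mm, top 62 mm above the table) and the pull rod. Origin on the table, under the axis of the rod; its own -x axis is the direction in which the rod is pulled out, +y points to the side with the scale rail, z up. A scanner on a gooseneck stands at the nest, up to about 250 mm high, on the side away from the scale rail.
- pull_rod (a joint): how far the steel pull rod is drawn out of the sleeve, m: 0 at rest, end stop at 0.125; grows along the reader's -x axis. The pointer is over the middle of the first, second and third lug at 0.040, 0.070 and 0.100. A spring pulls it back: about 3.5 N at rest, plus 50 N/m (8.5 N at the third lug), with a little friction and damping; it never latches.
- grip_post (a point): the black upright round post to grip, at the outer end of the pull rod and moving with it: 16 mm thick, standing up to 60 mm above the rod's axis, with a 19 mm thick head over the last 6 mm. This point lies on the rod's axis (48 mm above the table), at the post's centre. A steel ferrule on the rod under it reaches 9 mm above this point, so grip from about 12 mm to 54 mm above it. At rest it stands 50 mm in front of the sleeve's mouth.
- pointer (a point): point on the thin pointer blade that sticks out 32 mm sideways from the rod axis at the post, 6 mm short of its tip, over the scale rail, 50 mm above the table; moves with the rod
- mark1 (a point): middle of the first black lug on the scale rail, nearest the sleeve, for the short tube: 10 mm wide along the rod, sticking out 14 mm; this point is on its top, 42 mm above the table, 26 mm to the +y side of the rod axis
- mark2 (a point): middle of the second lug, for the medium tube: 10 mm wide, 22 mm long; same height
- mark3 (a point): middle of the third lug, farthest from the sleeve, for the long tube: 10 mm wide, 30 mm long; same height
- nest (a point): centre of the mouth of the reader's tube nest, 45 mm above the table: a grey block 50 x 50 mm with a 17 mm hole, 35 mm deep, in line with the rod axis: 132 mm from the reader's origin along its +x axis, 227 mm behind the grip post at rest and, along the axis, 327 mm behind the third lug
- tube_short: sample tube (short): clear, 15 mm thick with a white label band and a blue cap 17.6 mm thick and 18 mm high, 75 mm long overall; origin at the centre of its foot, z along it to the cap. At the start it stands either in the reader's nest or in the waiting rack (which of the three stands where changes); its foot is 35 mm down in the hole. Leave it where it stands.
- tube_medium: sample tube (medium): clear, 15 mm thick with a white label band and a blue cap 17.6 mm thick and 18 mm high, 100 mm long overall; origin at the centre of its foot, z along it to the cap. At the start it stands either in the reader's nest or in the waiting rack (which of the three stands where changes); its foot is 35 mm down in the hole. Leave it where it stands.
- tube_long: sample tube (long): clear, 15 mm thick with a white label band and a blue cap 17.6 mm thick and 18 mm high, 125 mm long overall; origin at the centre of its foot, z along it to the cap. At the start it stands either in the reader's nest or in the waiting rack (which of the three stands where changes); its foot is 35 mm down in the hole. Leave it where it stands.
- waiting_rack: waiting rack: white block 60 x 150 x 45 mm fixed to the table with three 17 mm holes 50 mm apart along its y axis, 35 mm deep; origin under its centre
- reagent_bottle: bottle, bystander, 60 mm thick, 120 mm high; origin under its centre
- cap_jar: small jar, bystander, 48 mm thick, 60 mm high; origin under its centre
- lying_tube: amber tube lying on the table, bystander, 100 mm long along its x axis, 17 mm thick; origin under its middle
- marker_pen: marker pen lying on the table, bystander, 130 mm long along its x axis; origin under its middle
- timer: bench timer, bystander, 60 x 60 x 22 mm; origin under its centre
There are look-alikes about, which are no part of the job. Leave any green or purple look-alike of the tube_medium alone.

How it is judged:
At the end, for the whole second after the job is handed in: tube in the nest still upright there (within 10 mm, 0.2 rad); pointer within 5 mm of the middle of that tube's lug (rod at 0.040, 0.070 or 0.100 m for short, medium, long), slower than 10 mm/s; fingers hold the post (over 1 N) through the last second (((horizontal distance between tube_short and nest below 0.01 m and angle between tube_short's own z axis and vertical below 0.2 rad and value of joint pull_rod between 0.035 and 0.045 m) or (horizontal distance between tube_medium and nest below 0.01 m and angle between tube_medium's own z axis and vertical below 0.2 rad and value of joint pull_rod between 0.065 and 0.075 m) or (horizontal distance between tube_long and nest below 0.01 m and angle between tube_long's own z axis and vertical below 0.2 rad and value of joint pull_rod between 0.095 and 0.105 m)) and velocity of joint pull_rod between -0.01 and 0.01 m/s and contact force between the fingers and pull_rod above 1 N); the arm keeps its last pose, push and grip.
It fails at once if a sample tube is moved more than 20 mm or tipped more than 0.3 rad (distance of any of tube_short, tube_medium, tube_long from where it was at the start of the episode above 0.02 m or angle between any of tube_short, tube_medium, tube_long's own z axis and vertical above 0.3 rad).
It fails at once if a bystander is moved more than 20 mm or tipped (distance of any of reagent_bottle, cap_jar, lying_tube, marker_pen, timer from where it was at the start of the episode above 0.02 m or angle between any of reagent_bottle, cap_jar, lying_tube, marker_pen, timer's own z axis and vertical above 0.3 rad).
It also fails if it takes over 32 s, if anything falls off the work surface, if the arm or the gripper's body presses on something with over 40 N, if the wrist force passes 120 N, or if a joint passes its speed limit or range.

### The arm

A 7-joint arm with a two-finger parallel gripper is mounted at the origin on the work surface. World frame = base frame: x ahead of the robot, y to its left, z up, the work surface at z = 0. Lengths are in m, angles in rad, forces in N, time in s.
With the tool pointing down it reaches from about 0.4 to 0.875 m from the base axis. Payload 19.3 kg.
Tool frame: the origin (TCP) lies midway between the tips of the shut fingers; the grasp point (between the pads) lies 19 mm behind it; z points along the fingers, y is the line along which they close (so a half turn about z gives the same grasp; the last joint's range is limited). The gripper opens to 85 mm and grips with 20 to 120 N. Pads are 22 mm wide; open, the fingers measure 114 mm over their backs; the gripper's body (76 mm by 85 mm) begins 54 mm behind the grasp point. The pads swing forward as they close: fully open they stand 13 mm farther back than shut.
Start: joints at [1.204, 0.521, -0.036, 1.599, 0.021, 1.021, -0.113], TCP at [0.183, -0.598, 0.231] pointing down, gripper open.
Joint ranges: [-2.91, 2.91], [-0.3, 2.13], [-1.5, 1.42], [0.17, 2.43], [-1.26, 4.41], [0.16, 1.93], [-2.52, 2.52]. Speed limits (rad/s): [1.89, 1.89, 2.39, 2.39, 3.01, 3.01, 3.01].

### API

Orientations are given as [roll, pitch, yaw] about the fixed x, y, z axes, in that order (R = Rz(yaw) Ry(pitch) Rx(roll)).
In Python, from workcell import * gives the robot as it stands. The module is installed in compiled form; this text tells all that it offers.
- The arm moves only by the tool play_rows, never from a script. Its argument "deltas" is a list of rows, each a list of 7 numbers: the shift along the tool's x, y, z in units of 500 mm (1.0 is 500 mm), then the turn, a rotation vector about the tool's x, y, z in units of 120 degrees (1.0 is 120 degrees), then the closure, from 0 (fully open) to 1 (shut). A call has 1 to 10 rows; each row is the pose to reach, as a shift and turn from the pose commanded when the call began, along the tool's axes at that moment; what a row does not reach only later rows make up. A row lasts 1/10 s, in which the tool goes at most 50 mm and 8.59 degrees, less where a joint would pass 70% of its speed; a pose out of reach is approached as far as the arm can. A call with a number of a shift or a turn outside -1 to 1 is refused whole. A call with a gripper value outside its range is refused whole. The fingers move at their own pace and stop on an object; "newtons" is the grip in N (left out, the last holds). Time passes only in rows, so rows that repeat a pose let the fingers close. It gives the time, the measured TCP pose, the force, the opening and the grip force at its end, in the units of the state.
- observe(): the state, without advancing time (a new reading comes with each control period).
- grab_frame(name): name is "scene" or "top" or "wrist"; returns the picture (420x560x3 uint8, red, green, blue); there is no depth.
- get_calibration(name): a dict with "fovy" (degrees; the focal length in pixels is half the picture's height over the tangent of half this angle, whatever the lens; pixels are square), "cx", "cy" (the principal point, pixels), "xyz" and "rotation" of the camera in the world. Camera axes: x right, y down, z forward; pixel columns grow to the right and rows downward; lengths in m; the calibration is good to about 2 mm. A picture is of the moment at which its call begins: read the wrist's pose just before it. get_calibration takes no time and is no camera call; for the wrist camera it gives the pose at the moment of the call.
- job_done(): hands the job in; it is judged then, once.
The state is a dict: "clock": time; "qpos": joint angles; "qd": joint speeds; "joint_efforts": joint torques, N m; "position": TCP position; "tool_rot": TCP orientation; "force": force on the tool from outside, world axes, zero at the start; "moment": the same for the moment, N m; "grip_width": finger opening in m; "finger_force": force on a finger pad.
Only numpy, scipy, OpenCV 4.12 (cv2) and the standard library are available. Lean on these libraries where they do the work, as an engineer would, in place of code of your own. Each camera call takes 0.05 s, during which the arm holds its last target. There are 200 camera calls.

## Working session

There is one attempt and no reset: what is moved stays moved. The work goes in short steps, Python scripts to look and compute and a tool call to move; the robot and the scene stay as the last step left them, time stands still between calls to the robot, and variables do not carry over. Pictures are saved under pics/ and viewed, at most 10 in all, crops included, and the job is handed in when it is done.

Besides the shell and the picture viewer there is one more tool, called after "Emit:" by a JSON object that holds its "name" and its "arguments", one argument or row to a line. play_rows: Moves the arm, as the interface text tells. Its arguments: {"type":"object","properties":{"deltas":{"type":"array"},"newtons":{"type":"number"}},"required":["deltas"]}

```bash
mkdir -p pics; python3 - <<'E'
from workcell import *
import cv2, numpy as np
for n in ("scene","top"):
    im=grab_frame(n); cv2.imwrite(f"pics/{n}0.png",cv2.cvtColor(im,cv2.COLOR_RGB2BGR))
    print(n,get_calibration(n))
print(observe())
E
```

```text
scene {'fovy': 46.13971941695722, 'cx': 273.02610303228306, 'cy': 210.81477835612958, 'xyz': array([1.07952664, 0.99269081, 0.88159645]), 'rotation': array([-2.23685774,  0.00346064,  2.64186777])}
top {'fovy': 54.98984942449996, 'cx': 282.1458571024771, 'cy': 209.19053751825186, 'xyz': array([0.34480507, 0.04068747, 1.18261634]), 'rotation': array([-2.95275729,  0.02490048, -1.57648893])}
{'clock': 0.1, 'qpos': array([ 1.20377142,  0.52194008, -0.03634778,  1.59990827,  0.0212098 ,
        1.02109963, -0.11274237]), 'qd': array([ 0.00015405, -0.00103843,  0.00138975, -0.0004221 ,  0.00020319,
        0.00049787,  0.00043793]), 'joint_efforts': array([ 1.85403289e-03, -9.28498936e+01,  1.98365316e+00, -3.70534837e+01,
        1.81297527e-02,  5.31775833e-03,  1.76669414e-05]), 'position': array([ 0.18269978, -0.59740789,  0.23080729]), 'tool_rot': array([-3.14062477e+00,  6.47629287e-05,  2.96893578e-01]), 'force': array([-0.56334447, -1.56165134, -0.25814071]), 'moment': array([-0.0382393 ,  0.00117369,  0.00105073]), 'finger_force': 0.0, 'grip_width': 0.08521403417874823}
```

View pics/scene0.png

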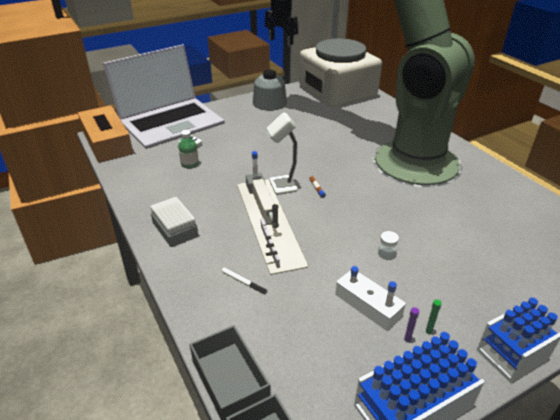

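View pics/top0.png

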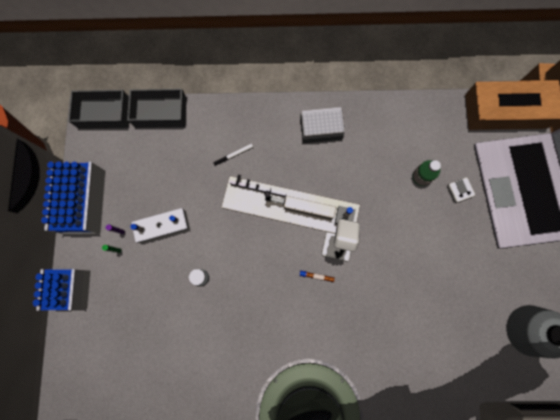

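The scene view shows the reader, with the nest tube's cap at (255,155), the post at (275,212) and the lugs around (268,245). The rack is at (370,295) with caps at (354,270) and (392,287). The purple and green look-alikes stand free at (411,322) and (433,315). Next is one enlarged crop to see the nest tube, the rack tubes and the rod.

```bash
cat > h.py <<'E'
import numpy as np, cv2
from scipy.spatial.transform import Rotation as R
from workcell import *
def cam(n):
    c=get_calibration(n); f=210/np.tan(np.radians(c["fovy"]/2)); return c,f,R.from_euler("xyz",c["rotation"]).as_matrix()
def ray(k,u,v):
    c,f,M=k; return c["xyz"],M@np.array([(u-c["cx"])/f,(v-c["cy"])/f,1])
def on(k,u,v,z):
    o,d=ray(k,u,v); return o+d*(z-o[2])/d[2]
def proj(k,p):
    c,f,M=k; q=M.T@(np.asarray(p)-c["xyz"]); return np.array([c["cx"]+f*q[0]/q[2],c["cy"]+f*q[1]/q[2]])
E
python3 - <<'E'
from h import *
s=cv2.imread("pics/scene0.png"); t=cv2.imread("pics/top0.png")
a=cv2.resize(s[110:280,225:315],None,fx=3.5,fy=3.5,interpolation=cv2.INTER_CUBIC)
b=cv2.resize(t[165:265,210:370],None,fx=2.9,fy=2.9,interpolation=cv2.INTER_CUBIC)
c=cv2.resize(s[250:330,325:445],None,fx=3.8,fy=3.8,interpolation=cv2.INTER_CUBIC)
o=np.zeros((600,800,3),np.uint8)
o[:a.shape[0],:a.shape[1]]=a; o[:b.shape[0],320:320+b.shape[1]]=b; o[292:292+c.shape[0],320:320+c.shape[1]]=c
cv2.imwrite("pics/crop0.png",o)
kt,ks=cam("top"),cam("scene")
# blue caps, both views
for n,im,k in(("top",t,kt),("scene",s,ks)):
    h=cv2.cvtColor(im,cv2.COLOR_BGR2HSV); m=cv2.inRange(h,(105,120,60),(130,255,255))
    N,_,st,ce=cv2.connectedComponentsWithStats(m)
    for i in range(1,N):
        if 8<st[i,4]<120: print(n,ce[i].round(1),st[i],[on(k,*ce[i],z)[:2].round(3) for z in(.076,.101,.126)])
E
```

```text
top [349.3 210.3] [347 208   6   6  29] [array([ 0.551, -0.12 ]), array([ 0.547, -0.116]), array([ 0.542, -0.113])]
top [172.4 218.1] [170 216   6   5  22] [array([0.534, 0.375]), array([0.53 , 0.367]), array([0.526, 0.36 ])]
top [133.4 226.2] [131 224   6   5  27] [array([0.512, 0.483]), array([0.509, 0.473]), array([0.505, 0.463])]
top [302.6 273.2] [300 271   6   6  28] [array([0.379, 0.013]), array([0.379, 0.013]), array([0.378, 0.014])]
scene [11.2  1. ] [ 0  0 31  4 78] [array([ 0.977, -2.373]), array([ 0.98 , -2.268]), array([ 0.983, -2.164])]
scene [62.7  3.2] [60  0  7  8 40] [array([ 0.723, -2.179]), array([ 0.735, -2.081]), array([ 0.746, -1.982])]
scene [550.7  31.6] [546  25  10  13  27] [array([-1.278, -0.497]), array([-1.205, -0.451]), array([-1.132, -0.405])]
scene [546.1  41.8] [544  39   4   7  12] [array([-1.136, -0.413]), array([-1.068, -0.37 ]), array([-0.999, -0.326])]
scene [552.3  47. ] [548  39  11  15  38] [array([-1.102, -0.354]), array([-1.035, -0.312]), array([-0.967, -0.271])]
scene [544.5  57.7] [537  50  17  15  74] [array([-0.959, -0.284]), array([-0.896, -0.244]), array([-0.833, -0.205])]
scene [203.6  97.6] [196  94  14   9  90] [array([ 0.49 , -0.635]), array([ 0.508, -0.585]), array([ 0.526, -0.534])]
scene [254.2 153.4] [252 151   5   7  21] [array([ 0.504, -0.19 ]), array([ 0.522, -0.153]), array([ 0.539, -0.117])]
scene [  2.2 164.4] [  0 152   8  21  88] [array([ 1.197, -0.501]), array([ 1.194, -0.455]), array([ 1.19 , -0.409])]
scene [321.2 192.7] [319 190   5   6  20] [array([0.435, 0.085]), array([0.455, 0.113]), array([0.475, 0.141])]
scene [354.1 268.7] [351 266   7   6  33] [array([0.531, 0.371]), array([0.548, 0.39 ]), array([0.565, 0.409])]
scene [392.1 284.5] [389 282   7   7  38] [array([0.486, 0.452]), array([0.505, 0.468]), array([0.523, 0.485])]
```

View pics/crop0.png

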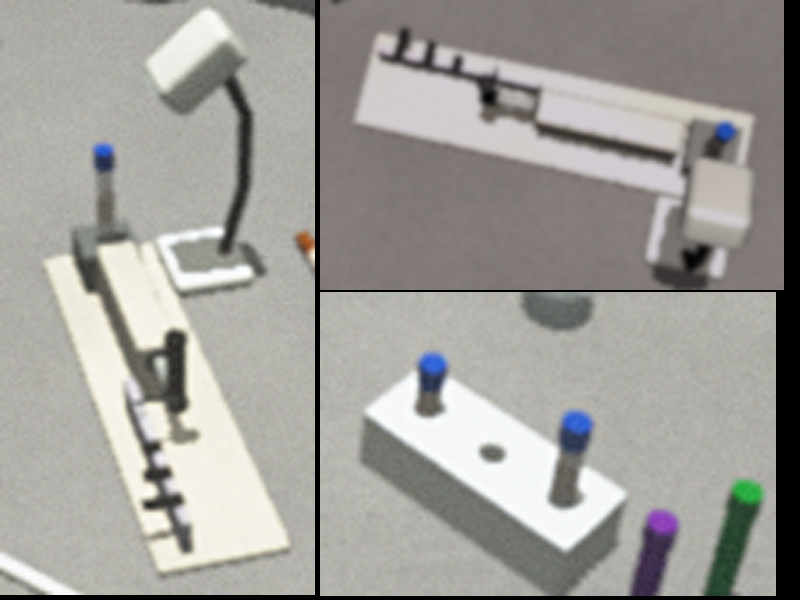

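The nest tube's two rays meet at cap height 0.126: top (0.542,-0.113), scene (0.539,-0.117). So its top is at 135 mm and it is the **long** tube, and the rack holds the short (cap at 0.076) and the medium (0.101). The target is mark 3, the rod at 0.100. Next: the axis direction and the post.

```bash
python3 - <<'E'
from h import *
t=cv2.imread("pics/top0.png"); s=cv2.imread("pics/scene0.png"); kt,ks=cam("top"),cam("scene")
c=lambda x,y:(210+(x-320)/2.9,165+y/2.9)
P=[on(kt,*c(*q),.008) for q in((378,33),(754,115),(356,122))]
print("plate",np.round(P,3), np.linalg.norm(P[1]-P[0]),np.linalg.norm(P[2]-P[0]))
d=P[0]-P[1]; d/=np.linalg.norm(d); print("pull dir",d, np.degrees(np.arctan2(d[1],d[0])))
w=P[2]-P[0]; w-=w@d*d; w/=np.linalg.norm(w)
N=np.array([.541,-.115,0]); print("axis off from plate edge",(N-P[0])@w, (P[0]-N)@d)
post=N+.227*d; print("post est",post)
for z in(.108,.057):
  q=post+0;q[2]=z; print(proj(kt,q),proj(ks,q))
print("post head top/scene", on(kt,*c(488,83),.108), on(ks,225+175/3.5,110+335/3.5,.108))
print("lug tips (z .042)",[on(kt,*c(*q),.042).round(3) for q in((458,63),(430,55),(402,42))])
E
```

```text
plate [[ 0.672  0.226  0.008]
 [ 0.581 -0.161  0.008]
 [ 0.578  0.247  0.008]] 0.3969860485195292 0.09657930916481616
pull dir [0.23004656 0.97317962 0.        ] 76.70018690712499
axis off from plate edge 0.04921127825268955 0.36171586674440864
post est [0.59322057 0.10591177 0.        ]
[267.56909748 193.95580193] [274.801526   204.35582731]
[268.6461459 197.9651131] [274.82534203 219.66552542]
post head top/scene [0.59414918 0.10492176 0.108     ] [0.59554439 0.11120001 0.108     ]
lug tips (z .042) [array([0.63 , 0.139, 0.042]), array([0.639, 0.167, 0.042]), array([0.653, 0.196, 0.042])]
```

The post is at about (0.594, 0.106) and the pull direction is (0.230, 0.973). The plate edge, the tube and the post all agree. I'll raise the tool and swing it over with the fingers closing along the rod.

Emit:
{"name": "play_rows", "arguments": {
  "deltas": [
    [0,0,-0.1,0,0,0,0],
    [0,0,-0.2,0,0,0,0],
    [0,0,-0.3,0,0,0,0],
    [0.06,-0.055,-0.36,0,0,0,0],
    [0.12,-0.11,-0.4,0,0,0.05,0],
    [0.18,-0.165,-0.4,0,0,0.1,0],
    [0.24,-0.22,-0.4,0,0,0.15,0],
    [0.3,-0.275,-0.4,0,0,0.2,0],
    [0.36,-0.33,-0.4,0,0,0.25,0],
    [0.42,-0.385,-0.4,0,0,0.25,0]
  ],
  "newtons": 60
}}

```text
clock: 1.1
position: [0.3278, -0.3505, 0.4312]
tool_rot: [3.142, 0.0, -0.231]
force: [0.8, -0.5, -0.6]
grip_width: 0.0852
finger_force: 0.0
```

```bash
cat > go.py <<'E'
import sys
from h import *
o=observe(); M=R.from_euler("xyz",o["tool_rot"])
T=np.array([float(x) for x in sys.argv[1:4]]); yaw=np.radians(float(sys.argv[4]))
print(o["clock"],o["position"].round(4),o["tool_rot"].round(4),o["qpos"].round(2),o["force"].round(1),o["grip_width"],o["finger_force"])
print("shift",(M.inv().apply(T-o["position"])/.5).round(4),"turn",(np.degrees((M.inv()*R.from_euler("xyz",[np.pi,0,yaw])).as_rotvec())/120).round(4))
E
python3 go.py .594 .106 .25 -13.3
```

```text
1.1 [ 0.3278 -0.3505  0.4312] [ 3.1416e+00  2.0000e-04 -2.3100e-01] [ 0.79  0.13 -0.11  1.65  0.01  1.36 -1.12] [ 0.8 -0.5 -0.6] 0.08521977948416437 0.0
shift [ 0.3094 -1.0107  0.3623] turn [0.     0.0001 0.0006]
```

Emit:
{"name": "play_rows", "arguments": {
  "deltas": [
    [0.03,-0.09,0,0,0,0,0],
    [0.06,-0.18,0,0,0,0,0],
    [0.09,-0.27,0,0,0,0,0],
    [0.12,-0.36,0,0,0,0,0],
    [0.15,-0.45,0,0,0,0,0],
    [0.18,-0.54,0,0,0,0,0],
    [0.21,-0.63,0,0,0,0,0],
    [0.24,-0.72,0,0,0,0,0],
    [0.27,-0.81,0,0,0,0,0],
    [0.28,-0.9,0,0,0,0,0]
  ]
}}

```text
clock: 2.1
position: [0.5659, 0.0563, 0.4306]
tool_rot: [3.141, 0.001, -0.228]
force: [1.6, -0.3, 0.2]
grip_width: 0.0849
finger_force: 0.0
```

```bash
python3 go.py .594 .106 .22 -13.3
```

```text
2.1 [0.5659 0.0563 0.4306] [ 3.1415e+00  8.0000e-04 -2.2760e-01] [ 0.13  0.32 -0.46  1.43  0.14  1.43 -2.13] [ 1.6 -0.3  0.2] 0.0848683311320188 0.0
shift [ 0.0326 -0.1096  0.4212] turn [0.0001 0.0004 0.0022]
```

Emit:
{"name": "play_rows", "arguments": {
  "deltas": [
    [0.03,-0.08,0.05,0,0,0,0],
    [0.033,-0.11,0.14,0,0,0,0],
    [0.033,-0.11,0.23,0,0,0,0],
    [0.033,-0.11,0.32,0,0,0,0],
    [0.033,-0.11,0.4,0,0,0,0],
    [0.033,-0.11,0.42,0,0,0,0],
    [0.033,-0.11,0.42,0,0,0,0]
  ]
}}

```text
clock: 2.8
position: [0.593, 0.1046, 0.2207]
tool_rot: [3.141, 0.002, -0.227]
force: [1.0, -0.3, 1.6]
grip_width: 0.0852
finger_force: 0.0
```

```bash
python3 go.py .594 .106 .069 -13.3; python3 - <<'E'
from h import *
k=cam("wrist"); im=grab_frame("wrist"); print(k[0])
im=cv2.cvtColor(im,cv2.COLOR_RGB2BGR); cv2.imwrite("pics/w1.png",im)
d=np.array([.23,.973,0]);n=np.array([.973,-.23,0]); p=np.array([.594,.106,0])
print("post top",proj(k,p+[0,0,.108]),"post at .06",proj(k,p+[0,0,.06]))
for i,m in enumerate((.04,.07,.1)): print("mark",proj(k,p+m*d+.026*n+[0,0,.042]))
E
```

```text
2.8 [0.593  0.1046 0.2207] [ 3.1409e+00  2.0000e-03 -2.2680e-01] [ 0.03  0.53 -0.44  1.66  0.25  1.02 -2.29] [ 1.  -0.3  1.6] 0.08521344698079561 0.0
shift [ 0.0019 -0.0034  0.3034] turn [0.0003 0.001  0.0025]
{'fovy': 59.52533396998104, 'cx': 279.5868121166221, 'cy': 213.03551674617304, 'xyz': array([0.65993143, 0.08919418, 0.36403141]), 'rotation': array([ 2.86852667e+00, -7.35536191e-04, -1.79703284e+00])}
post top [277.12362893 208.11840531] post at .06 [277.44790864 193.56874261]
mark [231.97209577 159.78426853]
mark [197.67683731 159.58536305]
mark [163.36687684 159.38637229]
```

View pics/w1.png

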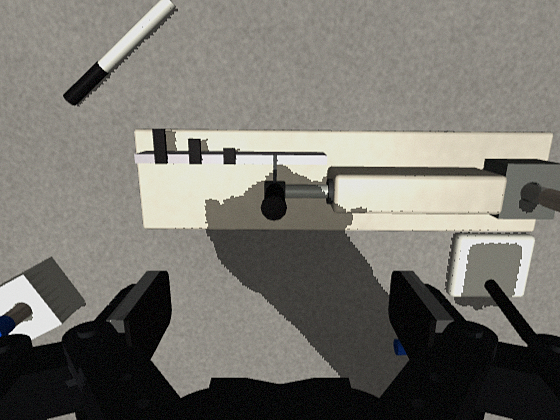

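The wrist view shows the post head at (274,207), against a predicted (277,208), and the lugs at u=230, 195 and 160. The estimate holds to about 2 mm. Lowering onto the post and gripping.

Emit:
{"name": "play_rows", "arguments": {
  "deltas": [
    [0.002,-0.006,0.08,0,0,0,0],
    [0.002,-0.006,0.16,0,0,0,0],
    [0.002,-0.006,0.22,0,0,0,0],
    [0.002,-0.006,0.27,0,0,0,0],
    [0.002,-0.006,0.3,0,0,0,0],
    [0.002,-0.006,0.3,0,0,0,0.5],
    [0.002,-0.006,0.3,0,0,0,1],
    [0.002,-0.006,0.3,0,0,0,1],
    [0.002,-0.006,0.3,0,0,0,1],
    [0.002,-0.006,0.3,0,0,0,1]
  ],
  "newtons": 60
}}

```text
clock: 3.85
position: [0.5959, 0.1087, 0.0725]
tool_rot: [-3.139, -0.002, -0.226]
force: [-0.2, -1.9, 5.2]
grip_width: 0.0163
finger_force: 58.3
```

Emit:
{"name": "play_rows", "arguments": {
  "deltas": [
    [0,0,0,0,0,0,1],
    [0,0,0,0,0,0,1],
    [0,0,0,0,0,0,1]
  ]
}}

```text
clock: 4.15
position: [0.5959, 0.1084, 0.0725]
tool_rot: [-3.14, -0.002, -0.226]
force: [-0.0, 4.3, 7.7]
grip_width: 0.0157
finger_force: 58.2
```

```bash
python3 go.py .6172 .2048 .072 -13.3; python3 - <<'E'
from h import *
k=cam("wrist"); im=grab_frame("wrist"); print(k[0])
im=cv2.cvtColor(im,cv2.COLOR_RGB2BGR); cv2.imwrite("pics/w2.png",im)
E
```

```text
4.15 [0.5959 0.1084 0.0725] [-3.1397e+00 -1.9000e-03 -2.2640e-01] [-0.02  0.72 -0.38  1.76  0.37  0.74 -2.38] [-0.   4.3  7.7] 0.01571813267107068 58.18526566028595
shift [-0.0017 -0.1974  0.0013] turn [-0.0009 -0.0009  0.0027]
{'fovy': 59.52533396998104, 'cx': 279.5868121166221, 'cy': 213.03551674617304, 'xyz': array([0.66216644, 0.09284958, 0.21605581]), 'rotation': array([ 2.87235041e+00,  1.93519237e-03, -1.79661565e+00])}
```

View pics/w2.png

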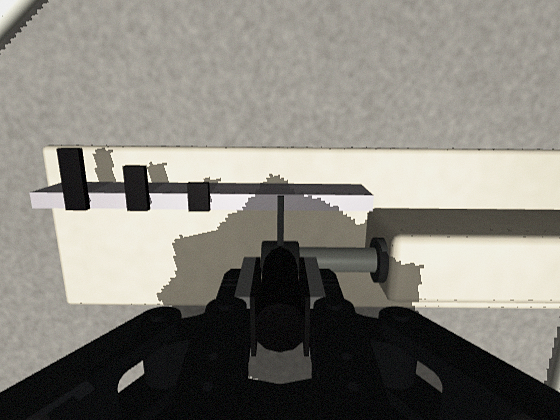

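The fingers grip the post between the pads at about 16 mm with 58 N, and the pointer is at (280,205). The lugs are at u=199, 137 and 73. Joint 7 is nearing its limit, so I'll turn the tool slightly about the round post while pulling.

Emit:
{"name": "play_rows", "arguments": {
  "deltas": [
    [0,-0.01,0,0,0,-0.006,1],
    [0,-0.03,0,0,0,-0.012,1],
    [0,-0.05,0,0,0,-0.02,1],
    [0,-0.07,0,0,0,-0.028,1],
    [0,-0.09,0,0,0,-0.036,1],
    [0,-0.11,0,0,0,-0.044,1],
    [0,-0.13,0,0,0,-0.052,1],
    [0,-0.15,0,0,0,-0.06,1],
    [-0.001,-0.165,0,0,0,-0.06,1],
    [-0.001,-0.17,0,0,0,-0.06,1]
  ]
}}

```text
clock: 5.2
position: [0.6141, 0.1899, 0.0723]
tool_rot: [3.14, -0.001, -0.101]
force: [4.2, -10.8, 10.6]
grip_width: 0.0161
finger_force: 58.8
```

```bash
python3 go.py .6172 .2048 .072 -6; python3 - <<'E'
from h import *
k=cam("wrist"); im=grab_frame("wrist")
im=cv2.cvtColor(im,cv2.COLOR_RGB2BGR); cv2.imwrite("pics/w3.png",im)
E
```

```text
5.2 [0.6141 0.1899 0.0723] [ 3.1404e+00 -9.0000e-04 -1.0140e-01] [-0.13  0.77 -0.4   1.65  0.39  0.81 -2.38] [  4.2 -10.8  10.6] 0.01612918932897834 58.79261255264282
shift [ 0.0031 -0.0303  0.0005] turn [ 0.0006 -0.0004  0.0016]
```

View pics/w3.png

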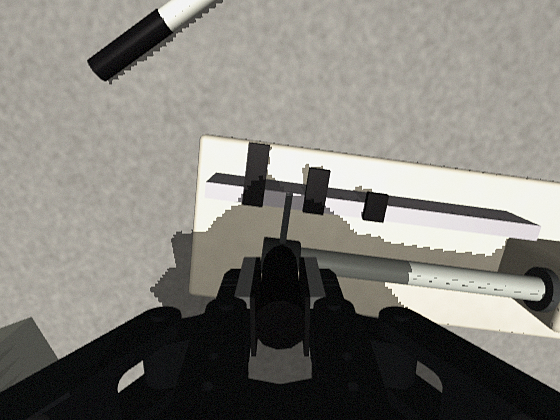

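```bash
python3 - <<'E'
from h import *
k=cam("wrist"); d=np.array([.23,.973,0])
P=on(k,289.5,193,.05)@d
for n,uv in(("l3",(259.5,143.5)),("l2",(319,168)),("l1",(376,193))): print(n,on(k,*uv,.042).round(4),(on(k,*uv,.042)@d-P).round(4))
print("mouth-ish post", observe()["position"]@d-np.array([.594,.1075,0])@d)
E
```

```text
l3 [0.6685 0.1937 0.042 ] 0.0167
l2 [0.6543 0.1669 0.042 ] -0.0127
l1 [0.6394 0.1403 0.042 ] -0.042
mouth-ish post 0.08490746072221211
```

About 16.5 mm to go.

Emit:
{"name": "play_rows", "arguments": {
  "deltas": [
    [0.001,-0.01,0,0,0,0,1],
    [0.003,-0.02,0,0,0,0,1],
    [0.004,-0.03,0,0,0,0,1],
    [0.0043,-0.033,0,0,0,0,1],
    [0.0043,-0.033,0,0,0,0,1],
    [0.0043,-0.033,0,0,0,0,1],
    [0.0043,-0.033,0,0,0,0,1]
  ]
}}

```text
clock: 5.95
position: [0.6177, 0.2051, 0.0722]
tool_rot: [3.14, -0.001, -0.102]
force: [-3.6, -6.2, 11.0]
grip_width: 0.0161
finger_force: 58.8
```

```bash
python3 go.py .6172 .2048 .072 -6; python3 - <<'E'
from h import *
k=cam("wrist"); im=grab_frame("wrist")
im=cv2.cvtColor(im,cv2.COLOR_RGB2BGR); im=cv2.resize(im[120:270,200:460],None,fx=3,fy=3,interpolation=cv2.INTER_CUBIC); cv2.imwrite("pics/w4.png",im)
E
```

```text
5.95 [0.6177 0.2051 0.0722] [ 3.1398e+00 -6.0000e-04 -1.0210e-01] [-0.16  0.78 -0.4   1.62  0.39  0.82 -2.39] [-3.6 -6.2 11. ] 0.016092393893894073 58.75127613544464
shift [-0.001   0.0007  0.0005] turn [ 0.0008 -0.0003  0.0013]
```

View pics/w4.png

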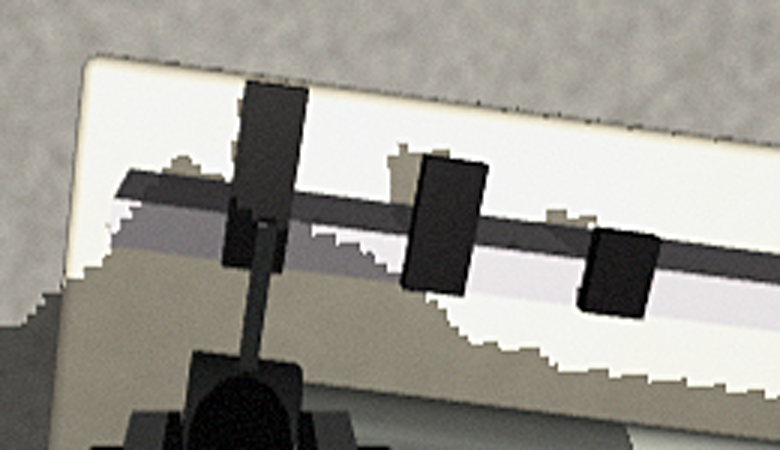

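```bash
python3 - <<'E'
from h import *
k=cam("wrist"); d=np.array([.23,.973,0]); c=lambda x,y:(200+x/3,120+y/3)
P=on(k,*c(266.5,222),.05)@d
for uv in((276.5,84),(262,205),(454,158),(627,232)): print((on(k,*c(*uv),.042)@d-P).round(4))
o=observe(); print(o["clock"],np.abs(o["qd"]).max(),o["finger_force"])
E
```

```text
0.001
0.0006
-0.0286
-0.0585
6.0 0.016810510649850383 58.78731429576874
```

The pointer is within 1 mm of the middle of the third lug. I'll let it settle, then hand in.

Emit:
{"name": "play_rows", "arguments": {
  "deltas": [
    [0,-0.001,0,0,0,0,1],
    [0,-0.001,0,0,0,0,1],
    [0,-0.001,0,0,0,0,1],
    [0,-0.001,0,0,0,0,1],
    [0,-0.001,0,0,0,0,1],
    [0,-0.001,0,0,0,0,1],
    [0,-0.001,0,0,0,0,1],
    [0,-0.001,0,0,0,0,1]
  ]
}}

```text
clock: 6.8
position: [0.6178, 0.2055, 0.0722]
tool_rot: [3.14, -0.001, -0.102]
force: [-0.8, -10.5, 9.5]
grip_width: 0.0161
finger_force: 58.8
```

```bash
python3 -c "
from workcell import *
o=observe(); print(o['position'],abs(o['qd']).max(),o['finger_force'])
if abs(o['qd']).max()<.015 and abs(o['position'][1]-.2055)<.002: print(job_done())
else: print('not handed in')"
```

```text
[0.61784614 0.20551635 0.07223187] 0.009576828658766022 58.76241981983185
the job is handed in; nothing more can be done
None
```

I handed the job in with the gripper holding the rod at the third lug (rod at about 0.100 m, the pointer within about 1 mm of the lug's middle by the wrist camera), because the long tube is in the nest; no verdict came back.

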